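# Set a drip tray and beaker together and slide them under a filling spout

## Task

Set the drip tray down flat between the guide rails of the filling stand, at the green-marked loading place in front of the spout, with its handle pointing out of the open front end, and let it go. Then gently stand the beaker upright in the middle of the tray, on the blue circle, let it go, and slide the tray smoothly along the rails, without lifting it, back to the stop so that the beaker stands under the spout. Leave the jar, bottle, carton and tape roll where they are, and let go of everything.

Things in the scene. Friction and masses are not known exactly. Their poses are not given: they have to be found in the camera images.
- stand: Filling stand, fixed. Origin on the worktop below the nozzle; x runs along the guide from its open front end (-x) to the stop. Two aluminium rails 14 mm high, 10 mm thick, x = -174 to 62 mm, inner faces at y = -55 and 55 mm; the tray slides between them on the bare worktop. Stop: cross bar 14 mm high, front face at x = 52 mm.
- load (a point): Loading place: point on the worktop midway between the rails at stand x = -115 mm, where the middle of the tray goes first; 100 mm long green strips on the rails mark it. A gripper has most room there if its fingers close across the rails.
- home (a point): Point on the worktop straight below the nozzle. With the tray against the stop, the middle of the tray is 2 mm past this point.
- tray: White drip tray, loose, 100 x 100 mm, about 0.2 kg, floor 4 mm, walls 4 mm thick, 13 mm high. Origin: centre of its underside; x points from handle to far wall. Blue bar handle 16 mm wide, x = -49 to -131 mm, z = 15 to 37 mm, free below beyond x = -59. Balances at about x = -35 mm; carry by the bar near x = -75 with about 40 N. A 73 mm blue circle marks the middle.
- tray_handle (a point): Point in the middle of the tray's bar handle, 95 mm from the tray's centre, 26 mm above its underside; good for sliding the tray when the beaker stands in it.
- beaker: Empty clear glass beaker, loose, upright, about 64 mm across, 85 mm high, 0.11 kg, small spout at its own +y side (35 mm from the origin). Origin on its underside, z up. Grip it round the outside, 50 to 65 mm above its underside, not over the spout, with about 20 N. Its yaw in the tray does not matter.
- beaker_mid (a point): Centre of the beaker's round underside (0.5 mm to -x and 2.5 mm to -y from the beaker's origin).
- jar: White screw-cap jar with a green base band, 62 mm across, 88 mm high, loose bystander beside the beaker. Origin: centre of its underside.
- bottle: Small white bottle, 46 mm across, 88 mm high, loose bystander beside the beaker. Origin: centre of its underside.
- carton: Green and white carton lying flat, 62 (x) x 91 (y) x 50 mm high, loose bystander beside the tray's handle. Origin: centre of its underside.
- tape: Roll of yellow tape lying flat, 85 mm across, 19 mm high, loose bystander beside the tray. Origin: centre of its underside.
- nozzle (a point): Lower end of the steel nozzle, 116 mm above the worktop. It hangs from a white arm (stand x = -11 to 17 mm, y = -14 to 84 mm, underside z = 163 mm), too low for a gripper holding the beaker from above.
- column (a point): Foot of the 24 mm steel column at stand x = 12, y = 96 mm. It carries a white head, x = -11 to 35 mm, y = 73 to 123 mm, top z = 205 mm, and stands on a grey foot 12 mm high (x = -22 to 62, y = 64 to 120 mm).
Not all that is in view belongs to the job. Leave any orange look-alike of the beaker alone.

How it is judged:
On the way, in this order (a step that is already met when the one before it is completed fails the run):
1. the tray lies flat at the loading place between the rails (its centre within 30 mm of the loading point along the guide), handle to the open front, let go and at rest (y of tray in the frame of stand between -0.008 and 0.008 m and angle between the x axis of tray and the x axis of stand, either way round below 0.12 rad and height (world z) of tray below 0.006 m and angle between tray's own z axis and vertical below 0.06 rad and x of tray in the frame of load between -0.03 and 0.03 m and x of tray_handle in the frame of stand below -0.15 m and contact force between the fingers and tray below 0.5 N and linear speed of tray below 0.02 m/s), for 0.2 s.
2. the beaker stands upright in the tray, its centre within 10 mm of the tray's centre, let go, the tray still lying between the rails at least 70 mm short of the nozzle (y of tray in the frame of stand between -0.008 and 0.008 m and angle between the x axis of tray and the x axis of stand, either way round below 0.12 rad and height (world z) of tray below 0.006 m and angle between tray's own z axis and vertical below 0.06 rad and horizontal distance between beaker_mid and tray below 0.01 m and z of beaker_mid in the frame of tray between 0.001 and 0.009 m and angle between beaker's own z axis and vertical below 0.08 rad and x of tray in the frame of stand below -0.07 m and contact force between the fingers and beaker below 0.5 N and linear speed of beaker below 0.02 m/s), for 0.2 s.
At the end, for the whole second after the job is handed in: The tray lies flat between the rails, handle to the front, within 8 mm of the stop; the beaker stands upright in it, its centre within 12 mm of the tray's centre and within 18 mm of the point below the nozzle; both are released and at rest (y of tray in the frame of stand between -0.008 and 0.008 m and angle between the x axis of tray and the x axis of stand, either way round below 0.12 rad and height (world z) of tray below 0.006 m and angle between tray's own z axis and vertical below 0.06 rad and x of tray_handle in the frame of stand below -0.06 m and x of tray in the frame of stand above -0.006 m and horizontal distance between beaker_mid and tray below 0.012 m and z of beaker_mid in the frame of tray between 0.001 and 0.009 m and angle between beaker's own z axis and vertical below 0.08 rad and horizontal distance between beaker_mid and home below 0.018 m and contact force between the fingers and tray below 0.5 N and contact force between the fingers and beaker below 0.5 N and linear speed of each of tray, beaker below 0.02 m/s); the robot touches nothing.
It fails at once if the jar, bottle, carton or tape roll is moved by more than 20 mm (distance of any of jar, bottle, carton, tape from where it was at the start of the episode above 0.02 m).
It fails at once if the beaker is tipped by more than 0.4 rad (angle between beaker's own z axis and vertical above 0.4 rad).
It fails at once if the tray is lifted more than 15 mm with the beaker in it (height (world z) of tray above 0.015 m and horizontal distance between beaker_mid and tray below 0.04 m and z of beaker_mid in the frame of tray between -0.01 and 0.02 m).
It fails at once if the beaker is dropped into the tray or jerked along with it (faster than 0.4 m/s at the tray, not in the fingers) (horizontal distance between beaker_mid and tray below 0.06 m and linear speed of beaker above 0.4 m/s and contact force between the fingers and beaker below 0.5 N).
It also fails if it takes over 69 s, if anything falls off the work surface, if the arm or the gripper's body presses on something with over 40 N, if the wrist force passes 120 N, or if a joint passes its speed limit or range.

## Robot

A 6-joint arm with a two-finger parallel gripper is mounted at the origin on a cart in front of the work surface, level with it; the furniture and walls round the work are solid. World frame = base frame: x ahead of the robot, y to its left, z up, the work surface at z = 0. Lengths are in m, angles in rad, forces in N, time in s.
With the tool pointing down it reaches from about 0.25 to 0.775 m from the base axis. Payload 4 kg.
Tool frame: the origin (TCP) lies between the finger pads; the fingertips stand 14 mm ahead of it and the grasp point (between the pads) lies 5 mm behind it; z points along the fingers, y is the line along which they close (so a half turn about z gives the same grasp; the last joint's range is limited). The gripper opens to 94 mm and grips with 3 to 60 N. Pads are 16 mm wide; open, the fingers measure 119 mm over their backs; the gripper's body (75 mm by 177 mm) begins 78 mm behind the grasp point.
Start: joints at [-1.333, 0.087, 1.371, -0, 1.684, -0.103], TCP at [0.184, -0.518, 0.22] pointing down, gripper open.
Joint ranges: [-3.1, 3.1], [-0.76, 2.03], [0.27, 2.55], [-1.08, 4.22], [0.17, 2.65], [-2.57, 2.57]. Speed limits (rad/s): [2.79, 2.79, 3.14, 3.14, 3.14, 3.14].

## Interface

Orientations are given as a unit quaternion [w, x, y, z].
In Python, from rig import r gives the robot as it stands.
- The arm moves only by the shell command python3 -m handwheel 'ROWS'. ROWS is a JSON object of lists of equal length, an entry for each row: "rotation": the turn, a rotation vector about the tool's x, y, z in degrees, a list of three; "slide": the shift along the tool's x, y, z in m, a list of three; "grip": the opening, from 0 (shut) to 1 (fully open). In form: {"rotation": [[ax, ay, az], ...], "slide": [[tx, ty, tz], ...], "grip": [grip, ...]}. A call has exactly 8 rows; each row shifts and turns the commanded pose from where the row before left it, along the tool's axes as they then stand; what a row does not reach is not made up. A row lasts 1/12 s, in which the tool goes at most 41.7 mm and 7.16 degrees, less where a joint would pass 70% of its speed; a pose out of reach is approached as far as the arm can. A call is refused whole if a number of a shift passes 0.0417 or a number of a turn 7.16, either way. A call with a gripper value outside its range is refused whole. The fingers move at their own pace and stop on an object; the grip force is fixed at half the most. Time passes only in rows, so rows that do not move let the fingers close, or fill a call up. It gives the time, the measured TCP pose, the force, the opening and the grip force at its end, in the units of the state.
- r.sense(): the state, without advancing time (a new reading comes with each control period).
- r.read_camera(name): name is "scene" or "side" or "wrist"; returns (picture, depth): 400x640x3 uint8, red, green, blue; 400x640 float32, m along the optical axis (not along the pixel's ray), 0 where there is no reading.
- r.camera_params(name): a dict with "fx", "fy", "cx", "cy" (pixels), "world_to_cam" (4x4, takes a point from world to camera coordinates). Camera axes: x right, y up, looking along -z (the intrinsics and any distortion apply to the point x, -y, -z); pixel columns grow to the right and rows downward; lengths in m; the calibration is good to about 2 mm. The wrist camera is an equidistant fisheye: a pixel r from the principal point sees the ray r / f radians off the axis. A picture is of the moment at which its call begins: read the wrist's pose just before it. camera_params takes no time and is no camera call; for the wrist camera it gives the pose at the moment of the call.
- r.close_job(): hands the job in; it is judged then, once.
The state is a dict: "time_s": time; "joints": joint angles; "joint_velocities": joint speeds; "effort": joint torques, N m; "tool_pos": TCP position; "ee_rot": TCP orientation; "contact_force": force on the tool from outside, world axes, zero at the start; "wrist_torque": the same for the moment, N m; "opening": opening from 0.0 (shut) to 1.0 (fully open); "grip_force": force on a finger pad.
Only numpy, scipy, OpenCV 4.12 (cv2) and the standard library are available. Lean on these libraries where they do the work, as an engineer would, in place of code of your own. Each camera call takes 0.05 s, during which the arm holds its last target. There are 200 camera calls.

## Working session

There is one attempt and no reset: what is moved stays moved. The work goes in short steps, Python scripts to look and compute and a shell command to move; the robot and the scene stay as the last step left them, time stands still between calls to the robot, and variables do not carry over. Pictures are saved under pics/ and viewed, at most 10 in all, crops included, and the job is handed in when it is done.

```bash
mkdir -p pics; ls
python3 - <<'E'
from rig import r
import numpy as np,cv2
for n in ['scene','side','wrist']:
    p=r.camera_params(n); a,d=r.read_camera(n)
    np.savez(f'pics/{n}0.npz',a=a,d=d,W=p['world_to_cam'],k=[p['fx'],p['fy'],p['cx'],p['cy']])
    cv2.imwrite(f'pics/{n}0.png',a[:,:,::-1]); print(n,p)
print(r.sense())
E
```

```text
pics
scene {'fx': 410.3022844899492, 'fy': 410.3022844899492, 'cx': 318.746461208688, 'cy': 198.185243258889, 'world_to_cam': array([[ 0.99942866, -0.03326354,  0.00599166, -0.54331082],
       [ 0.01101788,  0.48822781,  0.87264667, -0.10044099],
       [-0.03195262, -0.87208207,  0.48831535, -1.31971728],
       [ 0.        ,  0.        ,  0.        ,  1.        ]])}
side {'fx': 434.36550597207224, 'fy': 434.36550597207224, 'cx': 315.1859870098724, 'cy': 198.0498661157989, 'world_to_cam': array([[ 0.90969356, -0.4150993 , -0.01225581, -0.50835923],
       [ 0.15660946,  0.31557887,  0.93588646, -0.202782  ],
       [-0.38461813, -0.85328926,  0.35208854, -1.08287231],
       [ 0.        ,  0.        ,  0.        ,  1.        ]])}
wrist {'fx': 309.70691628693146, 'fy': 309.70691628693146, 'cx': 321.3448623426041, 'cy': 199.0272157372626, 'world_to_cam': array([[ 0.33407518, -0.94254517, -0.00154311, -0.54958427],
       [ 0.91037365,  0.32309556, -0.25851319,  0.02684804],
       [ 0.24415893,  0.08495804,  0.96600649, -0.39118207],
       [ 0.        ,  0.        ,  0.        ,  1.        ]])}
{'time_s': 0.15, 'joints': array([-1.33313669e+00,  8.78066501e-02,  1.37187292e+00, -1.37754091e-05,
        1.68359368e+00, -1.03091074e-01]), 'joint_velocities': array([ 1.08901609e-03, -8.69052225e-04, -5.00216813e-03, -5.52814211e-04,
       -1.89833014e-03,  7.44936296e-06]), 'effort': array([ 6.15594745e-04, -3.40642262e+01, -3.02794075e+01,  7.18130171e-02,
        3.05739837e-02, -1.21156154e-04]), 'tool_pos': array([ 0.18371179, -0.51800209,  0.21857866]), 'ee_rot': array([-8.37936311e-04,  9.85520976e-01,  1.69551465e-01, -6.33252847e-05]), 'contact_force': array([-0.11279325,  0.01985361, -0.11200323]), 'wrist_torque': array([ 0.00450475, -0.04995404,  0.02375997]), 'grip_force': 0.0, 'opening': 0.9969510013531686}
```

View pics/scene0.png

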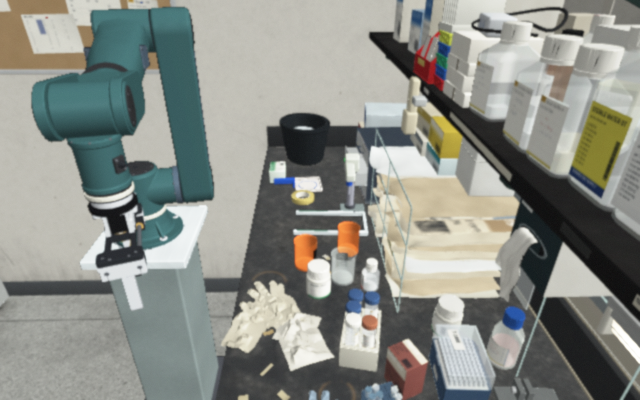

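View pics/side0.png

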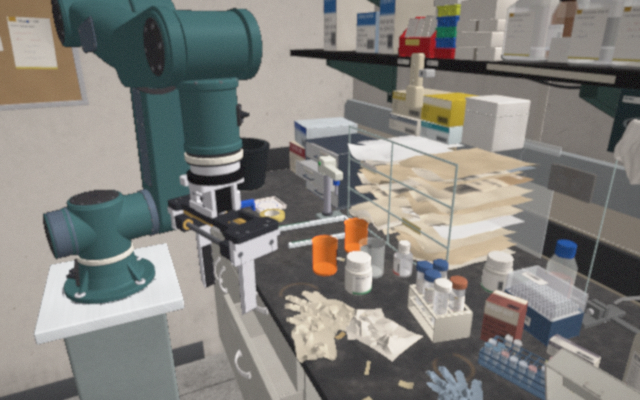

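The scene view shows:
- **Stand and tray:** rails at about (330,212) and (330,232), open to the left, with the column at (350,190). The tray is at (308,185), its blue handle at (285,181).
- **Bystanders:** carton (279,170), tape (303,198), jar (318,278), bottle (371,275).
- **Beaker candidates:** clear glass (343,268), orange look-alikes (305,253) and (348,237). I choose the clear glass at (343,268).

I'll check that choice in one close crop.

```bash
python3 - <<'E'
import cv2
a=cv2.imread('pics/scene0.png')[155:300,255:400]
cv2.imwrite('pics/crop0.png',cv2.resize(a,None,fx=4.1,fy=4.1,interpolation=cv2.INTER_CUBIC))
E
cat > h.py <<'E'
from rig import r
import numpy as np,cv2
def load(n,t='0'):
    z=np.load(f'pics/{n}{t}.npz'); return z['a'],z['d'],z['W'],z['k']
def ray(u,v,W,k,fish=False):
    x=(u-k[2])/k[0]; y=(v-k[3])/k[1]
    if fish:
        th=np.hypot(x,y); s=np.sin(th)/max(th,1e-9); c=np.array([x*s,-y*s,-np.cos(th)])
    else: c=np.array([x,-y,-1.])
    R=W[:3,:3]; return -R.T@W[:3,3], R.T@c
def plane(u,v,z,W,k,fish=False):
    o,d=ray(u,v,W,k,fish); return o+d*(z-o[2])/d[2]
def proj(p,W,k,fish=False):
    q=W[:3,:3]@p+W[:3,3]; x,y,z=q[0],-q[1],-q[2]
    if fish:
        rr=np.hypot(x,y); th=np.arctan2(rr,z); return np.array([k[2]+k[0]*th*x/rr,k[3]+k[1]*th*y/rr])
    return np.array([k[2]+k[0]*x/z,k[3]+k[1]*y/z])
def snap(n,t):
    p=r.camera_params(n); a,d=r.read_camera(n); k=[p['fx'],p['fy'],p['cx'],p['cy']]
    np.savez(f'pics/{n}{t}.npz',a=a,d=d,W=p['world_to_cam'],k=k); cv2.imwrite(f'pics/{n}{t}.png',a[:,:,::-1]); return a,d,p['world_to_cam'],k
E
python3 - <<'E'
from h import *
a,d,W,k=load('scene')
for nm,u,v,z in [('rail back L',297,212,.014),('rail back R',362,212,.014),('rail front L',295,233,.014),('rail front R',365,233,.014),('handle',285,181,.026),('tray',308,185,.013),('tape',303,198,.019),('beaker top',343,252,.085),('beaker foot',343,280,0),('jar top',318,264,.088),('bottle top',371,262,.088),('carton',279,165,.05)]:
    o,dd=ray(u,v,W,k); print(nm,plane(u,v,z,W,k).round(3),'depth pt',(o+dd*d[v,u]).round(3))
E
```

```text
rail back L [0.472 0.074 0.014] depth pt [0.472 0.085 0.007]
rail back R [0.693 0.069 0.014] depth pt [0.694 0.075 0.01 ]
rail front L [ 0.468 -0.053  0.014] depth pt [ 0.467 -0.038  0.004]
rail front R [ 0.686 -0.058  0.014] depth pt [ 0.687 -0.052  0.01 ]
handle [0.424 0.284 0.026] depth pt [0.423 0.291 0.023]
tray [0.512 0.274 0.013] depth pt [0.512 0.297 0.001]
tape [0.493 0.162 0.019] depth pt [ 0.492  0.204 -0.004]
beaker top [ 0.599 -0.25   0.085] depth pt [ 0.602 -0.224  0.066]
beaker foot [ 0.601 -0.262  0.   ] depth pt [ 0.598 -0.284  0.019]
jar top [ 0.531 -0.302  0.088] depth pt [ 0.531 -0.295  0.083]
bottle top [ 0.666 -0.297  0.088] depth pt [ 0.666 -0.296  0.087]
carton [0.397 0.379 0.05 ] depth pt [0.397 0.383 0.048]
```

View pics/crop0.png

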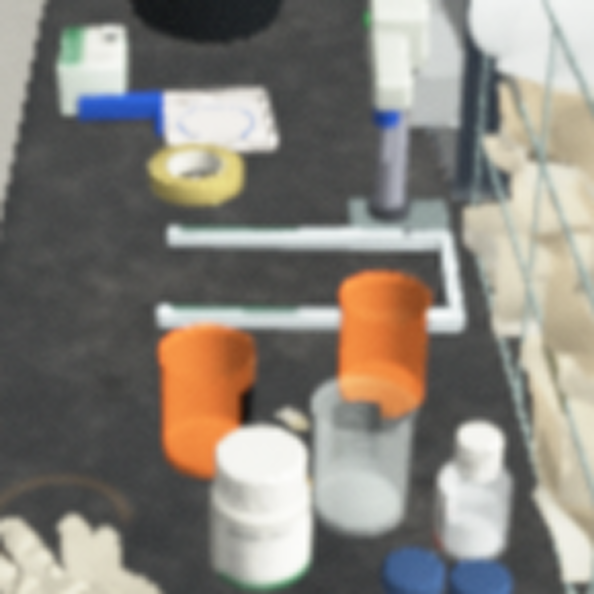

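The crop confirms the clear glass beaker at crop (363,455), which is scene pixel (343,266). The jar is at (260,500), the bottle at (475,495), and the two orange decoys are behind. The guide's open end faces the robot. I'll move above the tray first and turn the wrist to yaw 180° so the camera stays on the robot side, away from the nozzle arm.

```bash
for i in 1 2 3; do python3 -m handwheel '{"rotation":[[0,0,0],[0,0,0],[0,0,0],[0,0,0],[0,0,0],[0,0,0],[0,0,0],[0,0,0]],"slide":[[0.0197,-0.0262,-0.0025],[0.0197,-0.0262,-0.0025],[0.0197,-0.0262,-0.0025],[0.0197,-0.0262,-0.0025],[0.0197,-0.0262,-0.0025],[0.0197,-0.0262,-0.0025],[0.0197,-0.0262,-0.0025],[0.0197,-0.0262,-0.0025]],"grip":[0.45,0.45,0.45,0.45,0.45,0.45,0.45,0.45]}'; done
for i in 1 2 3; do python3 -m handwheel '{"rotation":[[0,0,-6.69],[0,0,-6.69],[0,0,-6.69],[0,0,-6.69],[0,0,-6.69],[0,0,-6.69],[0,0,-6.69],[0,0,-6.69]],"slide":[[0,0,0],[0,0,0],[0,0,0],[0,0,0],[0,0,0],[0,0,0],[0,0,0],[0,0,0]],"grip":[0.45,0.45,0.45,0.45,0.45,0.45,0.45,0.45]}'; done
python3 - <<'E'
from h import *
print(r.sense()['joints'].round(3))
for n in ['wrist','scene']: snap(n,'1')
E
```

```text
time_s: 0.82
tool_pos: [0.2623, -0.2665, 0.2393]
ee_rot: [-0.0, 0.986, 0.169, 0.0]
contact_force: [1.0, -0.1, 0.1]
opening: 0.476
grip_force: 0.0
time_s: 1.48
tool_pos: [0.3407, -0.0163, 0.2595]
ee_rot: [0.0, 0.986, 0.17, 0.0]
contact_force: [-0.1, -0.6, -0.2]
opening: 0.451
grip_force: 0.0
time_s: 2.15
tool_pos: [0.4192, 0.234, 0.2792]
ee_rot: [0.0, 0.985, 0.17, -0.0]
contact_force: [-0.0, -0.2, -0.2]
opening: 0.448
grip_force: 0.0
time_s: 2.82
tool_pos: [0.4191, 0.2322, 0.279]
ee_rot: [-0.0, 0.802, 0.598, -0.0]
contact_force: [0.6, 0.1, 0.4]
opening: 0.452
grip_force: 0.0
time_s: 3.48
tool_pos: [0.4191, 0.2322, 0.279]
ee_rot: [-0.0, 0.447, 0.895, -0.0]
contact_force: [-0.1, 1.6, 0.1]
opening: 0.446
grip_force: 0.0
time_s: 4.15
tool_pos: [0.4191, 0.2322, 0.279]
ee_rot: [-0.0, -0.004, 1.0, -0.0]
contact_force: [-0.1, -0.8, 0.3]
opening: 0.445
grip_force: 0.0
[ 0.388 -0.075  1.417 -0.     1.801 -1.19 ]
```

View pics/wrist1.png

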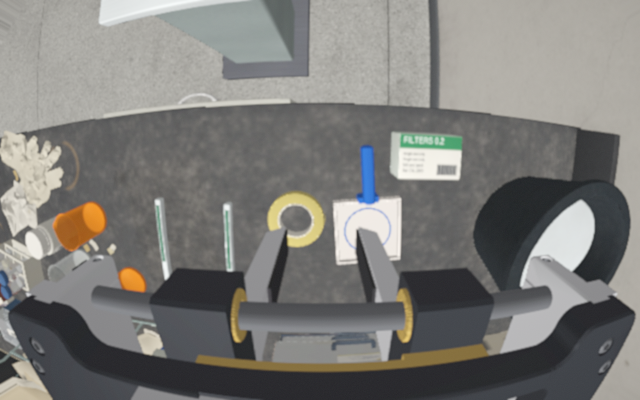

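The wrist view from above shows the blue handle from (367,147) to (369,200), the tray at (367,230), the tape at (295,218), the carton at (426,157), and the rails at (162,235) and (228,235). Next I measure these on their own height planes.

Run:
```python
from h import *
a,d,W,k=load('wrist','1'); hsv=cv2.cvtColor(a,cv2.COLOR_RGB2HSV)
P=lambda u,v,z:plane(u,v,z,W,k,True)
def blob(m,box):
    M=np.zeros(m.shape,np.uint8);u0,v0,u1,v1=box;M[v0:v1,u0:u1]=m[v0:v1,u0:u1]
    n,l,s,c=cv2.connectedComponentsWithStats(M);i=1+s[1:,4].argmax();return l==i
def rect(m,z,n):
    v,u=np.nonzero(m);X=np.array([P(x,y,z)[:2] for x,y in zip(u,v)])*1000
    R=cv2.minAreaRect(X.astype(np.float32));print(n,len(X),'c',np.round(R[0],1),'sz',np.round(R[1],1),'ang',round(R[2],2));return X
blue=cv2.inRange(hsv,(105,150,80),(130,255,255))
X=rect(blob(blue,(355,140,380,198)),.037,'handle');
s=[X[(X[:,0]>x)&(X[:,0]<x+10),1].mean() for x in range(int(X[:,0].min()),int(X[:,0].max())-10,10)];print(np.round(s,1), X[:,0].min(),X[:,0].max())
print('tray corners',[P(u,v,.013)[:2].round(4) for u,v in [(334,199),(400,196),(401,262),(335,264)]])
w=cv2.inRange(hsv,(0,0,150),(180,60,255))
rect(blob(w,(325,190,410,235)),.013,'tray front half')
g=cv2.inRange(a,(90,100,90),(255,255,255))
for b,n in [((145,190,185,285),'railF'),((210,195,245,270),'railB')]:
    X=rect(blob(g,b),.014,n)
    i=np.arange(X[:,0].min()+4,X[:,0].min()+70,6);print([np.round([x,X[abs(X[:,0]-x)<4,1].mean()],1).tolist() for x in i])
rect(blob(cv2.inRange(hsv,(20,80,100),(35,255,255)),(255,185,335,255)),.019,'tape')
print('carton top',[P(u,v,.05)[:2].round(3) for u,v in [(392,133),(461,136),(460,180),(396,176)]])
```

```text
handle 644 c [415.  294.2] sz [69.9 27.9] ang 0.46
[291.3 292.  293.3 293.7 294.1 295.5] 380.0717375804606 450.1128896175632
tray corners [array([0.4596, 0.2502]), array([0.4543, 0.3476]), array([0.5624, 0.3591]), array([0.5642, 0.2539])]
tray front half 2334 c [487.6 300.7] sz [ 60.7 103.1] ang 3.95
railF 2940 c [534.7 -29.3] sz [ 79.1 193. ] ang 78.22
[[450.6, -12.7], [456.6, -15.2], [462.6, -18.9], [468.6, -18.6], [474.6, -17.9], [480.6, -17.3], [486.6, -19.4], [492.6, -17.1], [498.6, -13.9], [504.6, -12.0], [510.6, -14.1]]
railB 2510 c [516.1  85.3] sz [ 58.3 129.1] ang 84.87
[[458.2, 91.6], [464.2, 90.9], [470.2, 91.2], [476.2, 90.9], [482.2, 89.9], [488.2, 89.4], [494.2, 88.8], [500.2, 88.1], [506.2, 88.3], [512.2, 87.1], [518.2, 86.4], [524.2, 86.4]]
tape 1268 c [488.2 196.2] sz [83.2 80.2] ang 44.23
carton top [array([0.361, 0.322]), array([0.36 , 0.421]), array([0.421, 0.425]), array([0.418, 0.33 ])]
```

```bash
python3 -m handwheel '{"rotation":[[0,0,0],[0,0,0],[0,0,0],[0,0,0],[0,0,0],[0,0,0],[0,0,0],[0,0,-3.5]],"slide":[[-0.0024,0.0079,0.0199],[-0.0024,0.0079,0.0199],[-0.0024,0.0079,0.0199],[-0.0024,0.0079,0.0199],[-0.0024,0.0079,0.0199],[-0.0024,0.0079,0.0199],[-0.0024,0.0079,0.0199],[-0.0024,0.0079,0.0199]],"grip":[0.35,0.35,0.35,0.35,0.35,0.35,0.35,0.35]}'
python3 - <<'E'
from h import *
import time
s=r.sense();print(s['tool_pos'])
a,d,W,k=snap('wrist','2'); hsv=cv2.cvtColor(a,cv2.COLOR_RGB2HSV)
m=cv2.inRange(hsv,(105,150,80),(130,255,255));v,u=np.nonzero(m)
X=np.array([plane(x,y,.037,W,k,True)[:2] for x,y in zip(u,v)])*1000
for x in range(370,470,10):
    y=X[abs(X[:,0]-x)<4,1]
    if len(y): print(x,np.round([y.min(),y.mean(),y.max()],1))
t=s['tool_pos'].copy();t[2]=.037;print('tcp axis px at z=.037',proj(t,W,k,True))
# tool far corners?
E
```

```text
time_s: 4.92
tool_pos: [0.4383, 0.2958, 0.119]
ee_rot: [-0.0, -0.03, 1.0, -0.0]
contact_force: [-0.6, -0.3, -0.1]
opening: 0.35
grip_force: 0.0
[0.43825604 0.29579546 0.11902613]
380 [285.4 293.  299.8]
390 [285.5 293.  300.4]
400 [286.1 293.8 301.1]
410 [287.5 294.5 301.8]
420 [288.  295.1 302.4]
430 [288.6 295.9 303.1]
440 [286.1 297.8 309.7]
450 [284.6 297.8 311.1]
460 [291.  297.2 303.8]
tcp axis px at z=.037 [321.89137763 209.17769908]
```

View pics/wrist2.png

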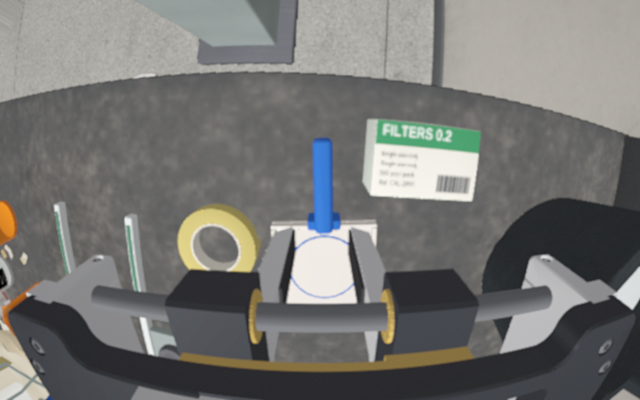

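The tray handle runs straight between the fingers (323,140–230), with the tape at (218,242) and the carton at (422,160), both clear. I'll move back 5 mm, go down and grip.

```bash
python3 -m handwheel '{"rotation":[[0,0,-0.2],[0,0,0],[0,0,0],[0,0,0],[0,0,0],[0,0,0],[0,0,0],[0,0,0]],"slide":[[0.005,0,0.006],[0,0,0.015],[0,0,0.016],[0,0,0.016],[0,0,0.015],[0,0,0.012],[0,0,0.01],[0,0,0.008]],"grip":[0.3,0.3,0.3,0.3,0.3,0.3,0.3,0.3]}'
python3 -m handwheel '{"rotation":[[0,0,0],[0,0,0],[0,0,0],[0,0,0],[0,0,0],[0,0,0],[0,0,0],[0,0,0]],"slide":[[0,0,0],[0,0,0],[0,0,0],[0,0,0],[0,0,0],[0,0,0],[0,0,0],[0,0,0]],"grip":[0,0,0,0,0,0,0,0]}'
```

```text
time_s: 5.63
tool_pos: [0.4335, 0.2951, 0.022]
ee_rot: [0.0, -0.032, 0.999, 0.0]
contact_force: [0.2, -0.4, -0.2]
opening: 0.3
grip_force: 0.0
time_s: 6.3
tool_pos: [0.4336, 0.2953, 0.0226]
ee_rot: [0.0, -0.033, 0.999, 0.0]
contact_force: [-0.4, 0.1, -0.6]
opening: 0.168
grip_force: 29.9
```

Run:
```python
from h import *
# rails: refine from wrist1 dark-floor thresholds, and scene0
for t,n,f in [('0','scene',False),('2','wrist',True)]:
    a,d,W,k=load(n,t)
    g=cv2.cvtColor(a,cv2.COLOR_RGB2GRAY)
    if n=='scene':
        for u in range(300,362,10):
            for v0,v1 in [(206,218),(227,240)]:
                c=g[v0:v1,u].astype(float);w=np.clip(c-90,0,None);v=(w*np.arange(v0,v1)).sum()/w.sum()
                print('scene',u,round(v,2),(plane(u,v,.011,W,k)[:2]*1000).round(1))
a,d,W,k=load('wrist','1');g=cv2.cvtColor(a,cv2.COLOR_RGB2GRAY)
for v in range(205,270,8):
    for u0,u1 in [(148,180),(216,242)]:
        print('wrist',v,u0,g[v,u0:u1].tolist())
```

```text
scene 300 212.38 [482.3  76.2]
scene 300 233.99 [483.1 -54.1]
scene 310 212.47 [516.3  74.9]
scene 310 232.84 [514.5 -48.5]
scene 320 212.58 [550.3  73.3]
scene 320 232.31 [546.  -46.2]
scene 330 212.41 [584.4  73.7]
scene 330 232.07 [577.5 -45.6]
scene 340 211.65 [618.8  77.8]
scene 340 232.84 [608.7 -50.8]
scene 350 212.36 [652.5  72.4]
scene 350 233.01 [640.1 -52.5]
scene 360 211.13 [687.6  79.7]
scene 360 232.31 [672.  -49.4]
wrist 205 148 [102, 101, 100, 103, 105, 111, 137, 171, 187, 192, 202, 207, 189, 161, 149, 143, 127, 113, 106, 102, 101, 101, 102, 102, 103, 100, 99, 100, 103, 103, 105, 106]
wrist 205 216 [103, 102, 101, 100, 97, 98, 118, 167, 208, 226, 228, 225, 217, 195, 165, 144, 129, 114, 111, 108, 107, 106, 103, 103, 102, 103]
wrist 213 148 [102, 101, 99, 98, 98, 98, 104, 138, 172, 162, 146, 173, 199, 183, 156, 149, 134, 110, 98, 100, 102, 104, 105, 104, 102, 101, 101, 101, 101, 102, 103, 104]
wrist 213 216 [106, 105, 107, 107, 106, 104, 125, 175, 201, 182, 147, 156, 188, 193, 175, 150, 128, 112, 107, 108, 110, 109, 111, 110, 110, 111]
wrist 221 148 [95, 95, 93, 94, 94,
[... 1447 characters left out ...]
, 168, 193, 173, 142, 164, 200, 197, 167, 138, 117, 106, 103, 103, 103, 103, 102, 102]
wrist 261 148 [104, 103, 104, 106, 107, 110, 111, 110, 110, 112, 116, 117, 121, 149, 186, 203, 208, 214, 207, 178, 154, 142, 121, 104, 101, 103, 103, 104, 103, 103, 103, 102]
wrist 261 216 [97, 96, 96, 97, 98, 98, 98, 96, 101, 132, 168, 173, 155, 160, 191, 200, 179, 148, 126, 111, 107, 108, 107, 107, 110, 111]
wrist 269 148 [102, 103, 103, 106, 108, 109, 109, 108, 108, 108, 108, 111, 112, 113, 149, 204, 235, 245, 241, 219, 179, 152, 142, 128, 109, 97, 88, 74, 58, 48, 46, 47]
wrist 269 216 [93, 91, 93, 92, 96, 97, 97, 98, 97, 107, 150, 195, 214, 212, 215, 217, 195, 162, 133, 110, 101, 99, 99, 101, 100, 101]
```

```bash
python3 -m handwheel '{"rotation":[[0,0,0],[0,0,0],[0,0,0],[0,0,0],[0,0,0],[0,0,0],[0,0,0],[0,0,0]],"slide":[[0,0,-0.004],[0,0,-0.01],[0,0,-0.016],[0,0,-0.016],[0,0,-0.016],[0,0,-0.016],[0,0,-0.01],[0,0,-0.01]],"grip":[0,0,0,0,0,0,0,0]}'
python3 - <<'E'
from h import *
a,d,W,k=load('wrist','1')
P=lambda u,v:(plane(u,v,.014,W,k,True)[:2]*1000)
v=np.array([213,221,229,237,245,253]);F=np.array([P(u,w) for u,w in zip([158,158.6,159.2,160.3,161.3,162],v)]);B=np.array([P(u,w) for u,w in zip([226.3,226.6,227,227.7,228.1,228.2],v)])
print(F.round(1),B.round(1),np.polyfit(F[:,0],F[:,1],1),np.polyfit(B[:,0],B[:,1],1))
g=a.astype(int)
for n,u in [('F',[158,158,159,160,161,162,163]),('B',[226,226,227,227,228,228,228])]:
    cols=np.interp(range(195,275),[213,221,229,237,245,253,261],u).round().astype(int)
    e=[2*g[w,c,1]-g[w,c,0]-g[w,c,2] for w,c in zip(range(195,275),cols)];print(n,list(zip(range(195,275),e)))
a,d,W,k=snap('wrist','3')
E
```

```text
time_s: 6.97
tool_pos: [0.4336, 0.2953, 0.1218]
ee_rot: [0.001, -0.033, 0.999, 0.0]
contact_force: [-0.3, 0.9, -1.8]
opening: 0.167
grip_force: 29.9
[[484.8 -31.4]
 [498.5 -32.5]
 [512.4 -33.8]
 [526.6 -34.2]
 [541.  -35. ]
 [555.9 -36.5]] [[482.4  88.9]
 [495.1  88.2]
 [508.1  87.7]
 [521.4  87.6]
 [534.9  86.9]
 [548.8  85.6]] [-0.0665348   0.68629274] [-4.4657545e-02  1.1047141e+02]
F [(195, np.int64(0)), (196, np.int64(1)), (197, np.int64(1)), (198, np.int64(3)), (199, np.int64(4)), (200, np.int64(5)), (201, np.int64(4)), (202, np.int64(3)), (203, np.int64(3)), (204, np.int64(7)), (205, np.int64(19)), (206, np.int64(37)), (207, np.int64(47)), (208, np.int64(50)), (209, np.int64(52)), (210, np.int64(56)), (211, np.int64(61)), (212, np.int64(62)), (213, np.int64(65)), (214, np.int64(64)), (215, np.int64(62)), (216, np.int64(65)), (217, np.int64(65)), (218, np.int64(65)), (219, np.int64(64)), (220, np.int64(60)), (221, np.int64(56)), (222, np.int64(54)), (223, np.int64(49)), (224, np.int64(40)), (225, np.int64(39)), (226, np.int64(60)), (227, np.int64(60)), (228, np.int64(60)), (229
[... 1914 characters left out ...]
t64(59)), (242, np.int64(58)), (243, np.int64(61)), (244, np.int64(63)), (245, np.int64(64)), (246, np.int64(65)), (247, np.int64(70)), (248, np.int64(75)), (249, np.int64(78)), (250, np.int64(79)), (251, np.int64(78)), (252, np.int64(78)), (253, np.int64(72)), (254, np.int64(67)), (255, np.int64(65)), (256, np.int64(65)), (257, np.int64(64)), (258, np.int64(64)), (259, np.int64(62)), (260, np.int64(63)), (261, np.int64(61)), (262, np.int64(58)), (263, np.int64(53)), (264, np.int64(46)), (265, np.int64(43)), (266, np.int64(45)), (267, np.int64(42)), (268, np.int64(28)), (269, np.int64(14)), (270, np.int64(7)), (271, np.int64(5)), (272, np.int64(-1)), (273, np.int64(-4)), (274, np.int64(-5))]
```

View pics/wrist3.png

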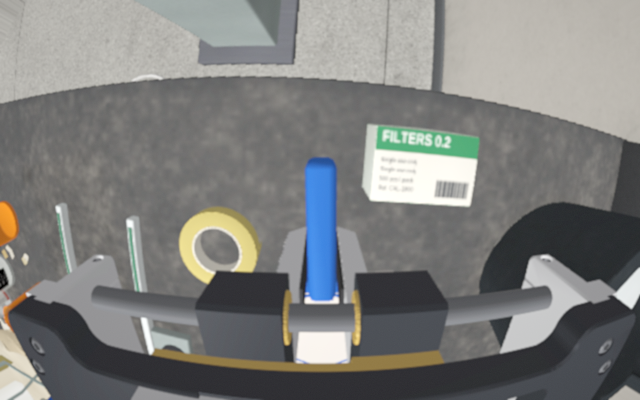

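The tray hangs level from the gripper, with the rails at left (70,240) and (140,270). I'll carry it over the loading place and look again.

```bash
python3 -m handwheel '{"rotation":[[0,0,0],[0,0,0],[0,0,0],[0,0,0],[0,0,0],[0,0,0],[0,0,0],[0,0,0]],"slide":[[0,-0.008,0],[0,-0.016,0],[0,-0.022,0],[0,-0.022,0],[0,-0.022,0],[0,-0.022,0],[0,-0.022,0],[0,-0.022,0]],"grip":[0,0,0,0,0,0,0,0]}'
python3 -m handwheel '{"rotation":[[0,0,0],[0,0,0],[0,0,0],[0,0,0],[0,0,0],[0,0,2.35],[0,0,2.3],[0,0,2.3]],"slide":[[0,-0.022,0],[0,-0.022,0],[0,-0.022,0],[0,-0.022,0],[0,-0.016,0],[0,-0.006,0],[0,0,0],[0,0,0]],"grip":[0,0,0,0,0,0,0,0]}'
python3 - <<'E'
from h import *
s=r.sense();print(s['tool_pos'],s['ee_rot'])
snap('wrist','4');snap('scene','4')
E
```

```text
time_s: 7.68
tool_pos: [0.4426, 0.1378, 0.1188]
ee_rot: [-0.001, -0.033, 0.999, -0.0]
contact_force: [-0.1, 0.2, -1.8]
opening: 0.169
grip_force: 29.9
time_s: 8.35
tool_pos: [0.4498, 0.0286, 0.1188]
ee_rot: [-0.001, 0.029, 1.0, -0.0]
contact_force: [-0.7, 0.2, -2.2]
opening: 0.169
grip_force: 29.9
[0.44979938 0.02860437 0.11880667] [-1.46762569e-03  2.94754115e-02  9.99564408e-01 -2.03157185e-04]
```

View pics/wrist4.png

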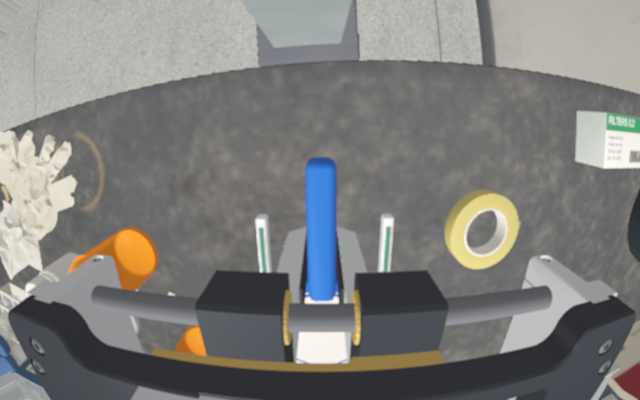

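The handle (321,160–295) now lies between the rail fronts, at (263,245) and (387,245). Next I measure the strip centrelines.

Run:
```python
from h import *
a,d,W,k=load('wrist','4');g=a.astype(float);e=2*g[:,:,1]-g[:,:,0]-g[:,:,2]
P=lambda u,v,z=.014:(plane(u,v,z,W,k,True)[:2]*1000)
L=[]
for u0,u1 in [(252,280),(375,400)]:
    X=[]
    for v in range(222,268,3):
        w=np.clip(e[v,u0:u1]-25,0,None)
        if w.sum()>40: X.append(P((w*np.arange(u0,u1)).sum()/w.sum(),v))
    X=np.array(X);p=np.polyfit(X[:,0],X[:,1],1);L.append(p);print(X[0],X[-1],p,len(X))
    gs=[v for v in range(200,270) if e[v,u0:u1].max()>30][0]
    gr=a[:,u0:u1].mean(2).max(1);en=[v for v in range(195,260) if gr[v]>150][0];print('green start',P((u0+u1)/2,gs),'rail end',P((u0+u1)/2,en),'v',gs,en)
hb=cv2.inRange(cv2.cvtColor(a,cv2.COLOR_RGB2HSV),(100,120,60),(130,255,255));v,u=np.nonzero(hb);
m=(v<215)&(v>165)
t=r.sense()['tool_pos'][2];X=np.array([P(x,y,t+.037-.0226) for x,y in zip(u[m],v[m])]);
xs=range(int(X[:,0].min())+8,int(X[:,0].max())-3,6);Y=[X[abs(X[:,0]-x)<3,1].mean() for x in xs];print('handle',list(xs),np.round(Y,1),'tip',[P(321,vv,t+.0144) for vv in (157,158)],'p',np.polyfit(xs,Y,1))
```

```text
[471.72859797 -30.63112347] [513.03222418 -32.62452251] [-0.05072016 -6.63323155] 14
green start [471.9746052  -25.35450079] rail end [459.17372674 -23.88816676] v 228 215
[478.90664157  89.62761822] [520.33172983  87.57017939] [-5.27675886e-02  1.14952904e+02] 14
green start [477.84975289  88.98377117] rail end [464.92661589  88.90223481] v 227 214
handle [405, 411, 417] [30.2 30.1 29.6] tip [array([393.80791884,  31.30935791]), array([394.30326749,  31.27992813])] p [-4.29661771e-02  4.76086997e+01]
```

```bash
python3 -m handwheel '{"rotation":[[0,0,-0.4],[0,0,0],[0,0,0],[0,0,0],[0,0,0],[0,0,0],[0,0,0],[0,0,0]],"slide":[[0,0.0025,0],[0,0,0.008],[0,0,0.013],[0,0,0.013],[0,0,0.013],[0,0,0.01],[0,0,0.008],[0,0,0.006]],"grip":[0,0,0,0,0,0,0,0]}'
python3 -m handwheel '{"rotation":[[0,0,0],[0,0,0],[0,0,0],[0,0,0],[0,0,0],[0,0,0],[0,0,0],[0,0,0]],"slide":[[0,0,0.005],[0,0,0.005],[0,0,0.005],[0,0,0.004],[0,0,0.003],[0,0,0.002],[0,0,0.001],[0,0,0]],"grip":[0,0,0,0,0,0,0,0]}'
python3 -c "
from h import *
snap('wrist','5')"
```

```text
time_s: 9.12
tool_pos: [0.4505, 0.0324, 0.0479]
ee_rot: [-0.001, 0.024, 1.0, -0.0]
contact_force: [-0.3, 0.0, -1.6]
opening: 0.167
grip_force: 29.9
time_s: 9.78
tool_pos: [0.451, 0.0322, 0.0241]
ee_rot: [-0.0, 0.024, 1.0, -0.0]
contact_force: [-0.1, -0.1, -1.8]
opening: 0.167
grip_force: 29.9
```

View pics/wrist5.png

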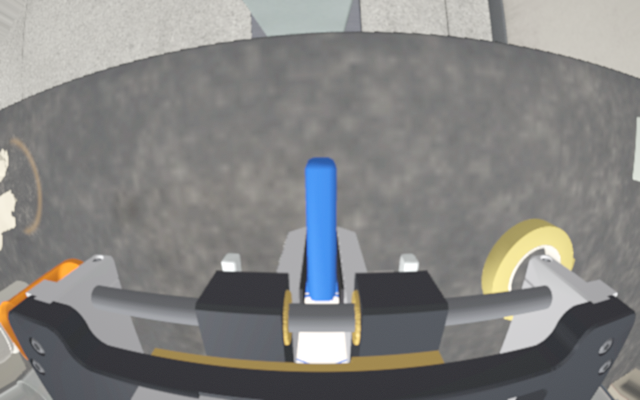

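The handle (321) is centred between the rail ends (232 and 408), and the tray hangs about 1.5 mm above the table without touching. I'll set it down and release.

```bash
python3 -m handwheel '{"rotation":[[0,0,0],[0,0,0],[0,0,0],[0,0,0],[0,0,0],[0,0,0],[0,0,0],[0,0,0]],"slide":[[0,0,0.001],[0,0,0.0006],[0,0,0],[0,0,0],[0,0,0],[0,0,0],[0,0,0],[0,0,0]],"grip":[0,0,0,0,0.3,0.3,0.3,0.3]}'
python3 -m handwheel '{"rotation":[[0,0,0],[0,0,0],[0,0,0],[0,0,0],[0,0,0],[0,0,0],[0,0,0],[0,0,0]],"slide":[[0,0,-0.005],[0,0,-0.015],[0,0,-0.025],[0,0,-0.035],[0,0,-0.035],[0,0,-0.035],[0,0,-0.035],[0.01,0,-0.035]],"grip":[0.3,0.3,0.3,0.3,0.3,0.3,0.5,1]}'
python3 - <<'E'
from h import *
a,d,W,k=snap('wrist','6')
hsv=cv2.cvtColor(a,cv2.COLOR_RGB2HSV)
P=lambda u,v,z=.014:(plane(u,v,z,W,k,True)[:2]*1000)
m=cv2.inRange(hsv,(105,150,80),(130,255,255));v,u=np.nonzero(m)
X=np.array([P(x,y,.037) for x,y in zip(u,v)])
for x in range(400,490,10):
    y=X[abs(X[:,0]-x)<4,1]
    if len(y): print(x,np.round([y.min(),y.mean(),y.max()],1), 'mid',round(-.05175*x+54.16,1))
print('tip',X[:,0].min())
n,l,s,c=cv2.connectedComponentsWithStats(cv2.inRange(hsv,(0,0,150),(180,60,255)))
print([(si.tolist()) for si in s[1:] if si[4]>1500])
E
```

```text
time_s: 10.5
tool_pos: [0.4514, 0.0322, 0.023]
ee_rot: [0.0, 0.024, 1.0, -0.0]
contact_force: [0.7, -0.1, 0.1]
opening: 0.301
grip_force: 0.0
time_s: 11.17
tool_pos: [0.4415, 0.0327, 0.2447]
ee_rot: [0.001, 0.024, 1.0, -0.0]
contact_force: [1.3, -1.1, -0.7]
opening: 0.412
grip_force: 0.0
400 [26.4 33.5 39.8] mid 33.5
410 [26.2 33.3 40.5] mid 32.9
420 [26.5 33.2 40.3] mid 32.4
430 [26.  32.7 39.8] mid 31.9
440 [25.5 32.1 39.4] mid 31.4
450 [25.  31.5 38.8] mid 30.9
460 [19.5 30.7 43.2] mid 30.4
470 [17.9 31.4 44.3] mid 29.8
480 [31.3 33.2 35.1] mid 29.3
tip 398.16882483524796
[[0, 0, 470, 272, 52895], [475, 0, 165, 111, 15596], [517, 116, 63, 45, 2055], [253, 192, 138, 111, 7119], [480, 255, 108, 102, 3521], [266, 329, 120, 35, 2466]]
```

View pics/wrist6.png

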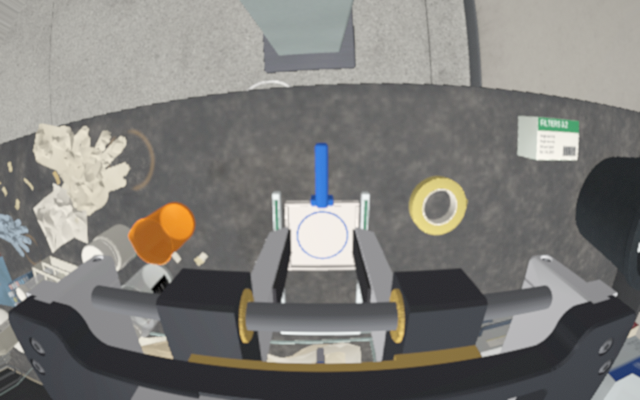

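The tray lies centred between the rails, with its circle at (322,234). Next I go above the beaker.

```bash
for i in 1 2; do python3 -m handwheel '{"rotation":[[0,0,0],[0,0,0],[0,0,0],[0,0,0],[0,0,0],[0,0,0],[0,0,0],[0,0,0]],"slide":[[-0.0082,-0.0173,-0.0015],[-0.0082,-0.0173,-0.0015],[-0.0082,-0.0173,-0.0015],[-0.0082,-0.0173,-0.0015],[-0.0082,-0.0173,-0.0015],[-0.0082,-0.0173,-0.0015],[-0.0082,-0.0173,-0.0015],[-0.0082,-0.0173,-0.0015]],"grip":[1,1,1,1,1,1,1,1]}'; done
python3 - <<'E'
from h import *
a,d,W,k=load('wrist','6');hsv=cv2.cvtColor(a,cv2.COLOR_RGB2HSV)
m=cv2.inRange(hsv,(95,35,80),(130,255,255));m[:210]=0;m[258:]=0;m[:,:295]=0;m[:,350:]=0
v,u=np.nonzero(m);X=np.array([plane(x,y,.004,W,k,True)[:2]*1000 for x,y in zip(u,v)]).astype(np.float32)
# circle fit
A=np.c_[2*X,np.ones(len(X))];q=np.linalg.lstsq(A,(X**2).sum(1),rcond=None)[0];print('circle',q[:2],'diam',2*np.sqrt(q[2]+q[0]**2+q[1]**2),len(X))
a,d,W,k=snap('wrist','7');print(r.sense()['tool_pos'],r.sense()['ee_rot'])
for t in [(.531,-.302,.088),(.6,-.255,.085),(.6,-.255,0),(.666,-.297,.088)]: print(proj(np.array(t),W,k,True).round(0))
cv2.imwrite('pics/crop7.png',cv2.resize(a[120:300,200:440,::-1],None,fx=3.3,fy=3.3,interpolation=cv2.INTER_CUBIC))
E
```

```text
time_s: 11.88
tool_pos: [0.5002, -0.1095, 0.255]
ee_rot: [0.0, 0.024, 1.0, -0.0]
contact_force: [0.5, -0.5, 0.2]
opening: 0.987
grip_force: 0.0
time_s: 12.55
tool_pos: [0.559, -0.2509, 0.2669]
ee_rot: [0.0, 0.024, 1.0, -0.0]
contact_force: [-0.0, -0.1, -0.5]
opening: 1.0
grip_force: 0.0
circle [528.81150547  28.77146546] diam 70.68957280192762 127
[ 0.55975348 -0.2542424   0.26616677] [ 2.78252623e-04  2.55420118e-02  9.99672857e-01 -1.30693521e-03]
[275. 162.]
[320. 218.]
[320. 199.]
[289. 269.]
```

View pics/crop7.png

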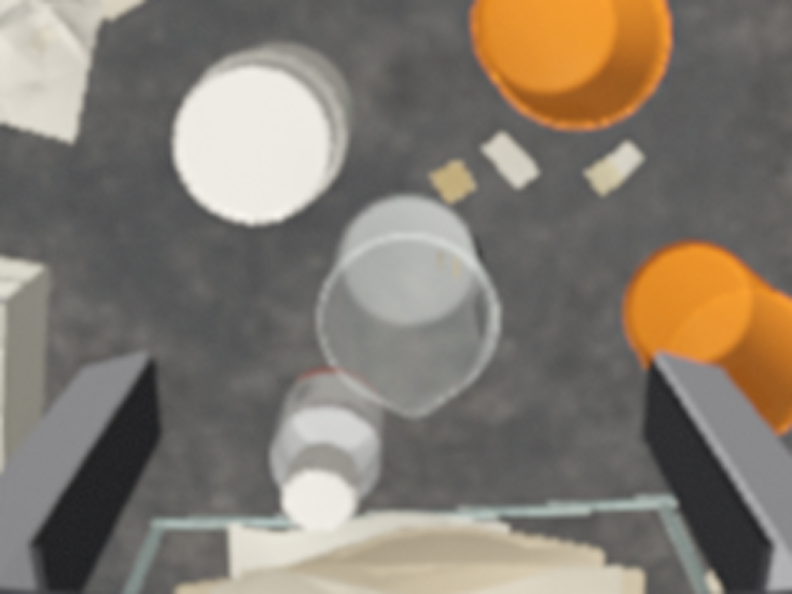

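The close view shows the clear beaker with its rim centred at crop (408,325) and its foot at (405,260). Its spout points down-image (418,412), which is world +x, so closing the fingers along y is right. The jar (250,145), bottle (325,470) and oranges (570,50), (700,320) are clear of the finger lines.

Run:
```python
from h import *
a,d,W,k=load('wrist','7')
P=lambda c,r_,z:(plane((c+.5)/3.3-.5+200,(r_+.5)/3.3-.5+120,z,W,k,True)*1000).round(1)
print('rim',P(408.5,325,.085),'L',P(317,325,.085),'R',P(500,325,.085),'top',P(408.5,233,.085))
print('foot',P(405,260,0),P(335,260,0),P(475,260,0),P(405,195,0),P(405,326,0))
print('jar',P(252,145,.088),'bottle',P(320,500,.088),'orange2 top',P(690,305,.0),P(625,305,.085),P(570,130,.085))
```

```text
rim [ 600.8 -250.9   85. ] L [ 599.3 -283.8   85. ] R [ 602.5 -218.1   85. ] top [ 566.9 -249.4   85. ]
foot [ 599.4 -251.9    0. ] [ 597.9 -282.5    0. ] [ 600.9 -221.2    0. ] [ 570.4 -250.5    0. ] [ 629.9 -253.3    0. ]
jar [ 532.6 -301.4   88. ] bottle [ 668.7 -287.8   88. ] orange2 top [ 626.9 -123.1   -0. ] [ 597.3 -172.2   85. ] [ 533.  -191.9   85. ]
```

```bash
python3 -m handwheel '{"rotation":[[0,0,0],[0,0,0],[0,0,0],[0,0,0],[0,0,0],[0,0,0],[0,0,0],[0,0,0]],"slide":[[-0.008,0.001,0.01],[-0.008,0.001,0.01],[-0.008,0.001,0.01],[-0.008,0.001,0.01],[-0.008,0.001,0.01],[0,0,0.015],[0,0,0.02],[0,0,0.02]],"grip":[1,1,1,1,1,1,1,1]}'
python3 -m handwheel '{"rotation":[[0,0,0],[0,0,0],[0,0,0],[0,0,0],[0,0,0],[0,0,0],[0,0,0],[0,0,0]],"slide":[[0,0,0.02],[0,0,0.02],[0,0,0.02],[0,0,0.018],[0,0,0.014],[0,0,0.01],[0,0,0.005],[0,0,0.002]],"grip":[1,1,1,1,1,1,1,1]}'
python3 -m handwheel '{"rotation":[[0,0,0],[0,0,0],[0,0,0],[0,0,0],[0,0,0],[0,0,0],[0,0,0],[0,0,0]],"slide":[[0,0,0],[0,0,0],[0,0,0],[0,0,0],[0,0,0],[0,0,0],[0,0,0],[0,0,0]],"grip":[0.9,0.84,0.8,0.76,0.74,0.72,0.7,0.68]}'
```

```text
time_s: 13.27
tool_pos: [0.5997, -0.2461, 0.1603]
ee_rot: [0.0, 0.023, 1.0, -0.0]
contact_force: [0.4, -0.2, -0.4]
opening: 0.999
grip_force: 0.0
time_s: 13.93
tool_pos: [0.5987, -0.2463, 0.0512]
ee_rot: [-0.001, 0.024, 1.0, 0.0]
contact_force: [-0.0, -0.1, 0.0]
opening: 1.001
grip_force: 0.0
time_s: 14.6
tool_pos: [0.5991, -0.2473, 0.053]
ee_rot: [0.0, 0.024, 1.0, -0.0]
contact_force: [-0.2, -0.3, 0.4]
opening: 0.685
grip_force: 2.7
```

```bash
python3 -m handwheel '{"rotation":[[0,0,0],[0,0,0],[0,0,0],[0,0,0],[0,0,0],[0,0,0],[0,0,0],[0,0,0]],"slide":[[0,0,0],[0,0,0],[0,0,0],[0,0,0],[0,0,0],[0,0,0],[0,0,-0.002],[0,0,-0.005]],"grip":[0.6,0.5,0.4,0.4,0.4,0.4,0.4,0.4]}'
python3 -m handwheel '{"rotation":[[0,0,0],[0,0,0],[0,0,0],[0,0,0],[0,0,0],[0,0,0],[0,0,0],[0,0,0]],"slide":[[0,0,-0.008],[0,0,-0.012],[0,0,-0.014],[0,0,-0.014],[0,0,-0.014],[0,0,-0.014],[0,0,-0.01],[0,0,-0.006]],"grip":[0.4,0.4,0.4,0.4,0.4,0.4,0.4,0.4]}'
python3 - <<'E'
from h import *
a,d,W,k=snap('wrist','8');print(r.sense()['tool_pos'],r.sense()['ee_rot'],r.sense()['opening'])
E
```

```text
time_s: 15.27
tool_pos: [0.5979, -0.2459, 0.058]
ee_rot: [-0.002, 0.024, 1.0, 0.001]
contact_force: [0.4, 0.4, -0.6]
opening: 0.68
grip_force: 30.0
time_s: 15.93
tool_pos: [0.5998, -0.2472, 0.1546]
ee_rot: [0.002, 0.024, 1.0, -0.001]
contact_force: [-0.4, -0.1, -1.4]
opening: 0.682
grip_force: 30.0
[ 0.60004285 -0.24742722  0.15512892] [ 0.00213314  0.02406035  0.99970771 -0.00102374] 0.6759614235867369
```

```bash
python3 -m handwheel '{"rotation":[[0,0,0],[0,0,0],[0,0,0],[0,0,0],[0,0,0],[0,0,0],[0,0,0],[0,0,0]],"slide":[[0.0019,0.006,-0.006],[0.0037,0.012,-0.008],[0.0056,0.018,-0.008],[0.0062,0.02,-0.006],[0.0062,0.02,-0.004],[0.0062,0.02,0],[0.0062,0.02,0],[0.0062,0.02,0]],"grip":[0.4,0.4,0.4,0.4,0.4,0.4,0.4,0.4]}'
python3 -m handwheel '{"rotation":[[0,0,0],[0,0,0],[0,0,0],[0,0,0],[0,0,0],[0,0,0],[0,0,0],[0,0,0]],"slide":[[0.0062,0.02,0],[0.0062,0.02,0],[0.0062,0.02,0],[0.0062,0.02,0],[0.0062,0.02,0],[0.0056,0.018,0],[0.0037,0.012,0],[0.0019,0.006,0]],"grip":[0.4,0.4,0.4,0.4,0.4,0.4,0.4,0.4]}'
python3 -m handwheel '{"rotation":[[0,0,0],[0,0,0],[0,0,0],[0,0,0],[0,0,0],[0,0,0],[0,0,0],[0,0,0]],"slide":[[0,0,0],[0,0,0],[0,0,0.01],[0,0,0.02],[0,0,0.02],[0,0,0.02],[0,0,0.01],[0,0,0]],"grip":[0.4,0.4,0.4,0.4,0.4,0.4,0.4,0.4]}'
python3 - <<'E'
from h import *
a,d,W,k=snap('wrist','9');snap('side','9');print(r.sense()['tool_pos'],r.sense()['ee_rot'])
hsv=cv2.cvtColor(a,cv2.COLOR_RGB2HSV)
P=lambda u,v,z=.014:(plane(u,v,z,W,k,True)[:2]*1000)
m=cv2.inRange(hsv,(105,150,80),(130,255,255));v,u=np.nonzero(m)
X=np.array([P(x,y,.037) for x,y in zip(u,v)]);print('tip',X[:,0].min())
for x in range(400,490,10):
    y=X[abs(X[:,0]-x)<4,1]
    if len(y): print(x,np.round([y.min(),y.mean(),y.max()],1), 'mid',round(-.05175*x+54.16,1))
E
```

```text
time_s: 16.65
tool_pos: [0.5623, -0.1069, 0.1836]
ee_rot: [-0.0, 0.024, 1.0, 0.0]
contact_force: [-0.3, -0.2, -1.6]
opening: 0.676
grip_force: 30.0
time_s: 17.32
tool_pos: [0.5267, 0.0309, 0.1836]
ee_rot: [-0.0, 0.023, 1.0, 0.0]
contact_force: [-0.3, -0.3, -2.1]
opening: 0.678
grip_force: 30.0
time_s: 17.98
tool_pos: [0.5256, 0.028, 0.0998]
ee_rot: [-0.004, 0.025, 1.0, -0.0]
contact_force: [0.5, 0.5, -1.1]
opening: 0.68
grip_force: 30.0
[0.52788234 0.02819242 0.10348708] [-3.07300860e-04  2.45936298e-02  9.99697480e-01 -8.46136540e-05]
tip 398.82424504903105
400 [26.1 33.5 40.8] mid 33.5
410 [25.9 33.5 40.6] mid 32.9
420 [25.8 33.  40.1] mid 32.4
430 [25.4 32.3 39.5] mid 31.9
440 [24.8 32.1 39.5] mid 31.4
450 [24.3 31.4 39.3] mid 30.9
460 [23.9 31.3 38.8] mid 30.4
470 [17.3 30.6 44.8] mid 29.8
480 [25.3 33.1 43.1] mid 29.3
```

```bash
python3 -m handwheel '{"rotation":[[0,0,0],[0,0,0],[0,0,0],[0,0,0],[0,0,0],[0,0,0],[0,0,0],[0,0,0]],"slide":[[-0.001,0,0.006],[0,0,0.008],[0,0,0.008],[0,0,0.007],[0,0,0.006],[0,0,0.004],[0,0,0.002],[0,0,0.001]],"grip":[0.4,0.4,0.4,0.4,0.4,0.4,0.4,0.4]}'
python3 -m handwheel '{"rotation":[[0,0,0],[0,0,0],[0,0,0],[0,0,0],[0,0,0],[0,0,0],[0,0,0],[0,0,0]],"slide":[[0,0,0.001],[0,0,0.0006],[0,0,0],[0,0,0],[0,0,0],[0,0,0],[0,0,0],[0,0,0]],"grip":[0.4,0.4,0.4,0.4,0.4,0.4,0.4,0.4]}'
```

```text
time_s: 18.75
tool_pos: [0.5286, 0.0287, 0.0611]
ee_rot: [-0.0, 0.024, 1.0, -0.0]
contact_force: [0.2, 1.1, -1.1]
opening: 0.682
grip_force: 30.0
time_s: 19.42
tool_pos: [0.5288, 0.0287, 0.0601]
ee_rot: [0.0, 0.024, 1.0, -0.0]
contact_force: [-0.3, -0.5, -0.7]
opening: 0.675
grip_force: 30.0
```

```bash
python3 -m handwheel '{"rotation":[[0,0,0],[0,0,0],[0,0,0],[0,0,0],[0,0,0],[0,0,0],[0,0,0],[0,0,0]],"slide":[[0,0,0.0005],[0,0,0.0005],[0,0,0.0005],[0,0,0.0005],[0,0,0],[0,0,0],[0,0,0],[0,0,0]],"grip":[0.4,0.4,0.4,0.4,0.4,0.4,0.4,0.4]}'
python3 -m handwheel '{"rotation":[[0,0,0],[0,0,0],[0,0,0],[0,0,0],[0,0,0],[0,0,0],[0,0,0],[0,0,0]],"slide":[[0,0,0.0005],[0,0,0.0005],[0,0,0],[0,0,0],[0,0,0],[0,0,0],[0,0,0],[0,0,0]],"grip":[0.4,0.4,0.4,0.4,0.4,0.4,0.4,0.4]}'
```

```text
time_s: 20.08
tool_pos: [0.5288, 0.0287, 0.0581]
ee_rot: [0.0, 0.024, 1.0, -0.0]
contact_force: [0.3, -0.3, -0.5]
opening: 0.678
grip_force: 30.0
time_s: 20.75
tool_pos: [0.5288, 0.0287, 0.057]
ee_rot: [-0.0, 0.024, 1.0, -0.0]
contact_force: [0.0, 0.6, -1.2]
opening: 0.676
grip_force: 30.0
```

```bash
python3 -m handwheel '{"rotation":[[0,0,0],[0,0,0],[0,0,0],[0,0,0],[0,0,0],[0,0,0],[0,0,0],[0,0,0]],"slide":[[0,0,0.0005],[0,0,0.0003],[0,0,0],[0,0,0],[0,0,0],[0,0,0],[0,0,0],[0,0,0]],"grip":[0.4,0.4,0.4,0.4,0.4,0.4,0.4,0.4]}'
python3 -m handwheel '{"rotation":[[0,0,0],[0,0,0],[0,0,0],[0,0,0],[0,0,0],[0,0,0],[0,0,0],[0,0,0]],"slide":[[0,0,0.0004],[0,0,0],[0,0,0],[0,0,0],[0,0,0],[0,0,0],[0,0,0],[0,0,0]],"grip":[0.4,0.4,0.4,0.4,0.4,0.4,0.4,0.4]}'
python3 -c "
from h import *
a,d,W,k=snap('wrist','10');snap('side','10');print(r.sense()['contact_force'])"
```

```text
time_s: 21.42
tool_pos: [0.529, 0.0287, 0.0569]
ee_rot: [0.0, 0.024, 1.0, -0.0]
contact_force: [-2.2, 0.2, 5.1]
opening: 0.676
grip_force: 30.0
time_s: 22.08
tool_pos: [0.5291, 0.0287, 0.0569]
ee_rot: [0.0, 0.024, 1.0, -0.0]
contact_force: [-2.3, -1.1, 6.7]
opening: 0.681
grip_force: 30.0
[-2.0931612   0.10416037  6.95861366]
```

Contact shows +6 N, so the beaker stands on the tray floor. I'll ease off slightly, open gently, and retreat straight up.

```bash
python3 -m handwheel '{"rotation":[[0,0,0],[0,0,0],[0,0,0],[0,0,0],[0,0,0],[0,0,0],[0,0,0],[0,0,0]],"slide":[[0,0,-0.0008],[0,0,0],[0,0,0],[0,0,0],[0,0,0],[0,0,0],[0,0,0],[0,0,0]],"grip":[0.66,0.7,0.72,0.75,0.8,0.86,0.92,1]}'
python3 -m handwheel '{"rotation":[[0,0,0],[0,0,0],[0,0,0],[0,0,0],[0,0,0],[0,0,0],[0,0,0],[0,0,0]],"slide":[[0,0,0],[0,0,0],[0,0,0],[0,0,-0.005],[0,0,-0.01],[0,0,-0.015],[0,0,-0.02],[0,0,-0.025]],"grip":[1,1,1,1,1,1,1,1]}'
python3 -m handwheel '{"rotation":[[0,0,0],[0,0,0],[0,0,0],[0,0,0],[0,0,0],[0,0,0],[0,0,0],[0,0,0]],"slide":[[0,0,-0.025],[0,0,-0.025],[0,0,-0.025],[0.005,0,-0.025],[0.015,0,-0.02],[0.02,0,0],[0.02,0,0],[0.015,0,0]],"grip":[1,1,1,1,1,1,1,1]}'
python3 - <<'E'
from h import *
a,d,W,k=snap('wrist','11');s=r.sense();print(s['tool_pos'])
C=np.array([.529,.028])
for z in (.085,.004): print('expected centre px',z,proj(np.r_[C,z],W,k,True), 'r px', proj(np.r_[C+[0,.032],z],W,k,True))
g=cv2.cvtColor(a,cv2.COLOR_RGB2GRAY)
cv2.imwrite('pics/crop11.png',cv2.resize(a[140:340,200:440,::-1],None,fx=3,fy=3,interpolation=cv2.INTER_CUBIC))
E
```

```text
time_s: 22.85
tool_pos: [0.5288, 0.0287, 0.0565]
ee_rot: [-0.0, 0.024, 1.0, -0.0]
contact_force: [-0.5, 0.5, 0.1]
opening: 0.957
grip_force: 0.0
time_s: 23.52
tool_pos: [0.528, 0.0287, 0.132]
ee_rot: [-0.001, 0.024, 1.0, -0.0]
contact_force: [0.4, 0.5, -0.3]
opening: 1.003
grip_force: 0.0
time_s: 24.18
tool_pos: [0.453, 0.0324, 0.2537]
ee_rot: [0.001, 0.024, 1.0, -0.0]
contact_force: [0.3, 0.3, -0.7]
opening: 1.001
grip_force: 0.0
[0.45107195 0.0326634  0.25389744]
expected centre px 0.085 [321.10209578 248.85632708] r px [348.16466071 247.5470239 ]
expected centre px 0.004 [321.15064625 225.3115609 ] r px [343.55952885 224.2506674 ]
```

View pics/crop11.png

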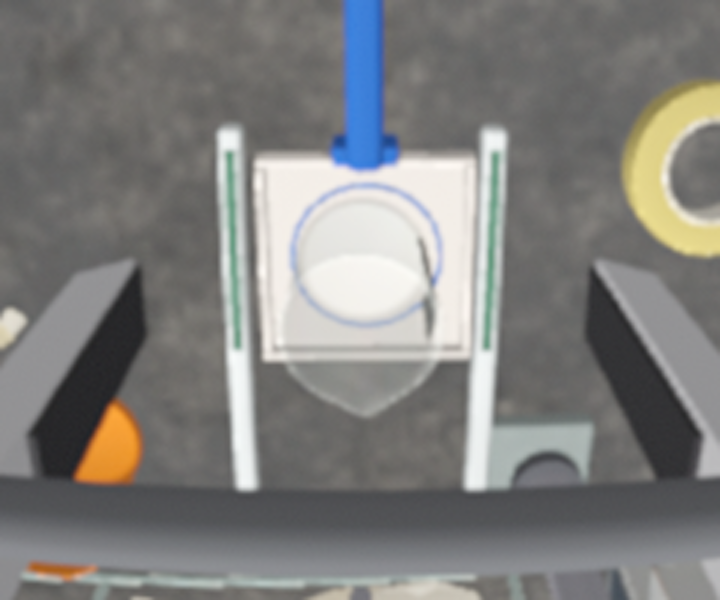

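The beaker stands upright inside the blue ring: its foot at (361,260) against the ring at (366,254) is about 3 mm off. The tray is free between the rails. Next I grip the handle.

```bash
python3 -m handwheel '{"rotation":[[0,0,0],[0,0,0],[0,0,0],[0,0,0],[0,0,0],[0,0,0],[0,0,0],[0,0,0]],"slide":[[0.009,0,0],[0.008,0,0.015],[0,0,0.02],[0,0,0.02],[0,0,0.02],[0,0,0.02],[0,0,0.02],[0,0,0.02]],"grip":[0.4,0.4,0.4,0.4,0.4,0.4,0.4,0.4]}'
python3 -m handwheel '{"rotation":[[0,0,0],[0,0,0],[0,0,0],[0,0,0],[0,0,0],[0,0,0],[0,0,0],[0,0,0]],"slide":[[0,0,0.02],[0,0,0.02],[0,0,0.018],[0,0,0.015],[0,0,0.012],[0,0,0.008],[0,0,0.004],[0,0,0]],"grip":[0.4,0.4,0.4,0.4,0.4,0.4,0.4,0.4]}'
python3 - <<'E'
from h import *
a,d,W,k=snap('wrist','12');s=r.sense();print(s['tool_pos'],s['contact_force'])
hsv=cv2.cvtColor(a,cv2.COLOR_RGB2HSV);m=cv2.inRange(hsv,(105,150,80),(130,255,255));v,u=np.nonzero(m)
X=np.array([plane(x,y,.037,W,k,True)[:2]*1000 for x,y in zip(u,v)])
for x in (405,415,425,435): print(x,X[abs(X[:,0]-x)<4,1].mean().round(1),len(X))
E
```

```text
time_s: 24.9
tool_pos: [0.4373, 0.0331, 0.1161]
ee_rot: [0.0, 0.024, 1.0, -0.0]
contact_force: [0.6, -0.7, 0.1]
opening: 0.467
grip_force: 0.0
time_s: 25.57
tool_pos: [0.4366, 0.0331, 0.0191]
ee_rot: [-0.001, 0.024, 1.0, -0.0]
contact_force: [-0.7, -1.2, 0.0]
opening: 0.397
grip_force: 0.0
[0.43717371 0.03310847 0.01984304] [-0.35192235  0.15385837  0.09094199]
405 33.5 3543
415 33.0 3543
425 32.8 3543
435 32.3 3543
```

```bash
python3 -m handwheel '{"rotation":[[0,0,0],[0,0,0],[0,0,0],[0,0,0],[0,0,0],[0,0,0],[0,0,0],[0,0,0]],"slide":[[0.001,-0.0008,-0.002],[0,0,0],[0,0,0],[0,0,0],[0,0,0],[0,0,0],[0,0,0],[0,0,0]],"grip":[0.35,0.3,0.26,0.22,0.19,0.17,0.15,0.13]}'
python3 -m handwheel '{"rotation":[[0,0,0],[0,0,0],[0,0,0],[0,0,0],[0,0,0],[0,0,0],[0,0,0],[0,0,0]],"slide":[[0,0,0],[0,0,0],[0,0,0],[-0.001,0,0],[-0.002,0,0],[-0.004,0,0],[-0.005,0,0],[-0.006,0,0]],"grip":[0.1,0,0,0,0,0,0,0]}'
python3 -m handwheel '{"rotation":[[0,0,0],[0,0,0],[0,0,0],[0,0,0],[0,0,0],[0,0,0],[0,0,0],[0,0,0]],"slide":[[-0.007,0,0],[-0.008,0,0],[-0.008,0,0],[-0.008,0,0],[-0.007,0,0],[-0.005,0,0],[-0.003,0,0],[-0.001,0,0]],"grip":[0,0,0,0,0,0,0,0]}'
python3 -c "
from h import *
a,d,W,k=snap('wrist','13');snap('scene','13');snap('side','13');print(r.sense()['contact_force'])"
```

```text
time_s: 26.28
tool_pos: [0.436, 0.0326, 0.0219]
ee_rot: [0.0, 0.024, 1.0, 0.0]
contact_force: [-0.4, 0.9, 1.2]
opening: 0.173
grip_force: 30.0
time_s: 26.95
tool_pos: [0.4528, 0.0313, 0.0218]
ee_rot: [-0.001, 0.024, 1.0, -0.0]
contact_force: [-4.4, 0.3, 6.2]
opening: 0.167
grip_force: 30.0
time_s: 27.62
tool_pos: [0.5004, 0.0289, 0.0219]
ee_rot: [-0.001, 0.024, 1.0, -0.0]
contact_force: [-5.6, -0.3, 6.3]
opening: 0.169
grip_force: 30.0
[-3.01631335 -0.4219147   5.40731065]
```

```bash
python3 -m handwheel '{"rotation":[[0,0,0],[0,0,0],[0,0,0],[0,0,0],[0,0,0],[0,0,0],[0,0,0],[0,0,0]],"slide":[[-0.001,0,0],[-0.003,0,0],[-0.005,0,0],[-0.007,0,0],[-0.007,0,0],[-0.006,0,0],[-0.005,0,0],[-0.003,0,0]],"grip":[0,0,0,0,0,0,0,0]}'
python3 -m handwheel '{"rotation":[[0,0,0],[0,0,0],[0,0,0],[0,0,0],[0,0,0],[0,0,0],[0,0,0],[0,0,0]],"slide":[[-0.002,0,0],[-0.001,0,0],[-0.001,0,0],[-0.001,0,0],[-0.001,0,0],[0,0,0],[0,0,0],[0,0,0]],"grip":[0,0,0,0,0,0,0,0]}'
```

```text
time_s: 28.43
tool_pos: [0.5374, 0.0272, 0.0219]
ee_rot: [-0.001, 0.024, 1.0, -0.0]
contact_force: [-4.0, -0.2, 5.5]
opening: 0.17
grip_force: 30.0
time_s: 29.1
tool_pos: [0.5432, 0.027, 0.0219]
ee_rot: [-0.001, 0.024, 1.0, -0.0]
contact_force: [-4.1, 0.5, 5.3]
opening: 0.168
grip_force: 30.0
```

```bash
for i in 1 2 3; do python3 -m handwheel '{"rotation":[[0,0,0],[0,0,0],[0,0,0],[0,0,0],[0,0,0],[0,0,0],[0,0,0],[0,0,0]],"slide":[[-0.0005,0,0],[-0.0005,0,0],[-0.0005,0,0],[-0.0005,0,0],[0,0,0],[0,0,0],[0,0,0],[0,0,0]],"grip":[0,0,0,0,0,0,0,0]}' | grep -E 'tool_pos|contact'; done
```

```text
tool_pos: [0.545, 0.0269, 0.0219]
contact_force: [-4.2, 1.1, 5.8]
tool_pos: [0.547, 0.0268, 0.0219]
contact_force: [-3.9, 0.7, 5.6]
tool_pos: [0.5478, 0.0268, 0.0219]
contact_force: [-8.2, 0.3, 8.5]
```

```bash
python3 -m handwheel '{"rotation":[[0,0,0],[0,0,0],[0,0,0],[0,0,0],[0,0,0],[0,0,0],[0,0,0],[0,0,0]],"slide":[[-0.0005,0,0],[-0.0005,0,0],[0,0,0],[0,0,0],[0,0,0],[0,0,0],[0,0,0],[0,0,0]],"grip":[0,0,0,0,0,0,0,0]}'
python3 - <<'E'
from h import *
a,d,W,k=snap('wrist','14');hsv=cv2.cvtColor(a,cv2.COLOR_RGB2HSV);m=cv2.inRange(hsv,(105,150,80),(130,255,255));v,u=np.nonzero(m)
X=np.array([plane(x,y,.037,W,k,True)[0]*1000 for x,y in zip(u,v)]);print('tip',X.min(),r.sense()['tool_pos'])
E
```

```text
time_s: 31.77
tool_pos: [0.5479, 0.0268, 0.0219]
ee_rot: [-0.003, 0.024, 1.0, -0.0]
contact_force: [-9.6, -0.6, 9.6]
opening: 0.17
grip_force: 30.0
tip 506.1929843421279 [0.54785419 0.02678292 0.02186698]
```

The tray no longer advances after 112 mm of travel (113 mm expected), so it is on the stop. I'll relieve the push, release, and back away.

```bash
python3 -m handwheel '{"rotation":[[0,0,0],[0,0,0],[0,0,0],[0,0,0],[0,0,0],[0,0,0],[0,0,0],[0,0,0]],"slide":[[0.0006,0,0],[0.0004,0,0],[0,0,0],[0,0,0],[0,0,0],[0,0,0],[0,0,0],[0,0,0]],"grip":[0,0,0,0.15,0.2,0.25,0.32,0.4]}'
python3 -m handwheel '{"rotation":[[0,0,0],[0,0,0],[0,0,0],[0,0,0],[0,0,0],[0,0,0],[0,0,0],[0,0,0]],"slide":[[0,0,0],[0,0,-0.003],[0,0,-0.008],[0,0,-0.014],[0,0,-0.014],[0.01,0,-0.014],[0.015,0,-0.014],[0.02,0,-0.02]],"grip":[0.4,0.4,0.4,0.4,0.4,0.4,0.4,0.4]}'
python3 -m handwheel '{"rotation":[[0,0,0],[0,0,0],[0,0,0],[0,0,0],[0,0,0],[0,0,0],[0,0,0],[0,0,0]],"slide":[[0.02,0,-0.02],[0.02,0,-0.02],[0.02,0,-0.02],[0.02,0,-0.02],[0.01,0,-0.02],[0,0,0],[0,0,0],[0,0,0]],"grip":[0.4,0.4,0.4,0.4,0.4,0.4,0.4,0.4]}'
python3 - <<'E'
from h import *
a,d,W,k=snap('wrist','15');snap('scene','15');hsv=cv2.cvtColor(a,cv2.COLOR_RGB2HSV);m=cv2.inRange(hsv,(105,150,80),(130,255,255));v,u=np.nonzero(m)
X=np.array([plane(x,y,.037,W,k,True)[:2]*1000 for x,y in zip(u,v)]);s=(X[:,0]<620)&(abs(X[:,1]-25)<12);X=X[s];t=X[:,0].min();print('tip',t,'-> tray x',t+131,[(x,X[abs(X[:,0]-x)<4,1].mean().round(1),round(-.05175*x+54.16,1)) for x in range(510,570,10)])
# ring circle on tray floor vs expected centre
m=cv2.inRange(hsv,(95,30,80),(130,255,255));print(proj(np.array([.642,.021,.004]),W,k,True),proj(np.array([.642,.021,.085]),W,k,True))
v,u=np.nonzero(m);Y=np.array([plane(x,y,.004,W,k,True)[:2]*1000 for x,y in zip(u,v)]).astype(np.float64)
q=Y[(np.hypot(Y[:,0]-640,Y[:,1]-22)<45)&(Y[:,0]>598)]
A=np.c_[2*q,np.ones(len(q))];c=np.linalg.lstsq(A,(q**2).sum(1),rcond=None)[0];print('ring',c[:2],'d',2*np.sqrt(c[2]+c[0]**2+c[1]**2),len(q))
E
```

```text
time_s: 32.48
tool_pos: [0.5498, 0.0267, 0.0212]
ee_rot: [-0.0, 0.024, 1.0, -0.0]
contact_force: [-0.3, 0.1, -0.5]
opening: 0.355
grip_force: 0.0
time_s: 33.15
tool_pos: [0.5044, 0.029, 0.109]
ee_rot: [-0.0, 0.024, 1.0, -0.0]
contact_force: [-0.1, -0.2, 0.2]
opening: 0.4
grip_force: 0.0
time_s: 33.82
tool_pos: [0.4151, 0.0334, 0.2079]
ee_rot: [-0.0, 0.024, 1.0, -0.0]
contact_force: [0.4, -0.6, -0.4]
opening: 0.398
grip_force: 0.0
tip 502.0686759861935 -> tray x 633.0686759861935 [(510, np.float64(28.2), 27.8), (520, np.float64(28.1), 27.2), (530, np.float64(26.7), 26.7), (540, np.float64(26.4), 26.2), (550, np.float64(26.2), 25.7), (560, np.float64(25.2), 25.2)]
[320.73886842 330.07592038] [320.63006904 368.19139527]
ring [639.49906546  22.04374519] d 70.2976564281689 14
```

```bash
python3 -m handwheel '{"rotation":[[0,0,0],[0,0,0],[0,0,0],[0,0,0],[0,0,0],[0,0,0],[0,0,0],[0,0,0]],"slide":[[-0.01,0,-0.019],[-0.02,0,-0.018],[-0.03,0,0],[-0.03,0,0],[-0.03,0,0],[-0.02,0,0],[0,0,0],[0,0,0]],"grip":[0.4,0.4,0.4,0.4,0.4,0.4,0.4,0.4]}'
python3 - <<'E'
from h import *
def look(a,W,k,x0):
    hsv=cv2.cvtColor(a,cv2.COLOR_RGB2HSV);m=cv2.inRange(hsv,(105,150,80),(130,255,255));v,u=np.nonzero(m)
    X=np.array([plane(x,y,.037,W,k,True)[:2]*1000 for x,y in zip(u,v)]);X=X[(X[:,0]<x0)&(abs(X[:,1]-28)<12)];return X[:,0].min()
a,d,W,k=load('wrist','6');print('then tip',look(a,W,k,480))
a,d,W,k=snap('wrist','16');print(r.sense()['tool_pos'],'now tip',look(a,W,k,600))
hsv=cv2.cvtColor(a,cv2.COLOR_RGB2HSV);m=cv2.inRange(hsv,(95,30,80),(130,255,255))
v,u=np.nonzero(m);Y=np.array([plane(x,y,.004,W,k,True)[:2]*1000 for x,y in zip(u,v)])
q=Y[(abs(np.hypot(Y[:,0]-641,Y[:,1]-22)-35)<7)&(Y[:,0]>598)]
A=np.c_[2*q,np.ones(len(q))];c=np.linalg.lstsq(A,(q**2).sum(1),rcond=None)[0];print('ring',c[:2],'d',2*np.sqrt(c[2]+c[0]**2+c[1]**2),len(q))
# scene check: bystanders unchanged, difference between scene0 and scene15
a0=load('scene','0')[0].astype(int);a1=load('scene','15')[0].astype(int)
D=np.abs(a0-a1).max(2)
for n,(u,v) in dict(carton=(279,170),tape=(303,198),jar=(318,275),bottle=(371,275)).items(): print(n,'mean diff',D[v-8:v+9,u-10:u+11].mean().round(1))
E
```

```text
time_s: 34.58
tool_pos: [0.5548, 0.0266, 0.2428]
ee_rot: [-0.003, 0.024, 1.0, 0.0]
contact_force: [-0.0, 1.1, 0.5]
opening: 0.4
grip_force: 0.0
then tip 398.16882483524796
[0.55420482 0.02665997 0.24371995] now tip 509.91453131507427
ring [639.71842044  22.33215406] d 70.4086391570518 151
carton mean diff 21.1
tape mean diff 9.0
jar mean diff 2.2
bottle mean diff 2.8
```

Run:
```python
from h import *
a6=load('wrist','6')[0];a,d,W,k=load('wrist','16')
t=a6[200:262,290:355].astype(np.float32)
g=cv2.cvtColor(a,cv2.COLOR_RGB2HSV)
# tray floor (bright, low-sat) vs glass-darkened foot edge: Hough circle on an overhead rectified floor
X,Y=np.meshgrid(np.arange(585,700,.5),np.arange(-35,80,.5))
def rect(z):
    uv=np.array([proj(np.array([x/1000,y/1000,z]),W,k,True) for x,y in zip(X.ravel(),Y.ravel())],np.float32).reshape(*X.shape,2)
    return cv2.cvtColor(cv2.remap(a,uv[...,0],uv[...,1],cv2.INTER_CUBIC),cv2.COLOR_RGB2GRAY)
for z,lo,hi in ((.005,52,70),(.089,60,72)):
    c=cv2.HoughCircles(rect(z),cv2.HOUGH_GRADIENT_ALT,1,4,param1=60,param2=.3,minRadius=lo,maxRadius=hi)
    print(z,None if c is None else [(585+q[0]/2,-35+q[1]/2,q[2]) for q in c[0][:5]])
```

```text
0.005 [(np.float32(641.0), np.float32(20.5), np.float32(63.159695)), (np.float32(662.5), np.float32(24.0), np.float32(61.006985)), (np.float32(666.5), np.float32(4.0), np.float32(60.450237)), (np.float32(622.5), np.float32(3.5), np.float32(62.419334)), (np.float32(621.5), np.float32(42.5), np.float32(59.151978))]
0.089 [(np.float32(620.0), np.float32(23.0), np.float32(66.766716)), (np.float32(601.0), np.float32(18.0), np.float32(65.63724)), (np.float32(609.0), np.float32(30.5), np.float32(66.085075)), (np.float32(642.0), np.float32(17.5), np.float32(67.14066)), (np.float32(674.5), np.float32(43.0), np.float32(65.503235))]
```

The foot circle is at (641.0, 20.5) with radius 31.6 mm, against the ring at (639.7, 22.3). The beaker is centred under the spout and the arm is clear, so I'm handing in.

```bash
python3 -c "
from rig import r
print(r.close_job())"
```

```text
the job is handed in; nothing more can be done
None
```

The job is handed in at about 35 s: the tray is at the stop, the beaker stands about 2 mm from the tray's centre under the spout, and everything is released; the score was not reported back, and I viewed 11 pictures, one over the limit of 10.

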